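# Find the porcelain cover that rocks over its tin and replace it

### The job

Three small open tins of painting medium each stand under a porcelain cover, but one of the covers was warped in the kiln: it rocks, and the medium under it is skinning over. Press down on the rim of each of the three covers where it stands, at several places all the way round, to find the one that rocks; take it off, put it in the cardboard box lid, and put the spare cover (the sound one with the wide ring on top instead of a knob) over its tin so that it stands flat on the table. Leave the steady covers where they are, do not shove the tins, and set the covers down, do not drop them.

Things in the scene. Friction and masses are not known exactly. Their poses are not given: they have to be found in the camera images.
- dipper_a: Small round open tin of medium, one of 3 alike: 50 mm across, 21 high, 50 g, loose on the table. Origin: centre of its underside. A white porcelain bell cover stands over it, centred on it within 2 mm, and hides it; the 3 covers themselves are not listed. Covers are 108 mm across, 53 high, 0.15-0.31 kg, hollow below, and clear the tin by 8 mm all round and 9 mm above.
- dipper_b: Tin as dipper_a, under a like cover: foot bead of 52 mm radius; flat rim flange of 40-54 mm radius, top face 10 mm over the table; dome of 40 mm radius at the flange, 38 at 23 mm up, flat top (22 mm radius) 34 mm up; round knob 23-26 mm thick from 34 to 53 mm up, gripped across, any way round. A steady cover's rim gives less than 0.5 mm anywhere under 10 N. In the rules bell_w is the warped cover.
- dipper_c: Tin as dipper_a, under a like cover. Any of the 3 may be warped, and poses do not tell, looks hardly: the half of its foot beyond a chord 5 mm off centre, on an unknown side, is bent up 5 deg. Left alone it stands level; pressed on that side of the rim it tips with hardly any resistance: the rim sinks about 4 mm at mid-side, 1.5 mm at 60 deg from there, nothing on the other half. Let go, it comes back level.
- spare: Spare cover, sound: white porcelain, over no tin, told by its wide ring grip. 108 mm across, 53 high, 0.15-0.31 kg; foot and rim as the other covers; dome of 40 mm radius at the flange, flat top (30 mm radius) 34 mm up, hollow below; on top a foot ring 41 mm across at its root, 44 at its upper edge, from 34 to 53 mm up, gripped across its outside, any way round. Origin: centre of the underside, z up.
- tray_in (a point): Centre of the inner floor (3 mm over the table) of a shallow open cardboard box lid that lies fixed on the table: 128 x 128 mm outside, walls 3 mm thick and 22 mm high. Its x and y axes run along the walls. A cover stands in it with 7 mm to spare on each side.

How it is judged:
By the outcome, as a careful person would: the job done as asked, in the order asked, and still so for the second after the job is handed in, with the robot touching nothing.
It also fails if it takes over 67 s, if anything falls off the work surface, if the arm or the gripper's body presses on something with over 40 N, if the wrist force passes 120 N, or if a joint passes its speed limit or range.

### The arm

A 6-joint arm with a two-finger parallel gripper is mounted at the origin on a cart in front of the work surface, level with it; the furniture and walls round the work are solid. World frame = base frame: x ahead of the robot, y to its left, z up, the work surface at z = 0. Lengths are in m, angles in rad, forces in N, time in s.
With the tool pointing down it reaches from about 0.25 to 0.725 m from the base axis. Payload 4 kg.
Tool frame: the origin (TCP) lies at the very end of the fingers, on their centre line; the grasp point (between the pads) lies 19 mm behind it; z points along the fingers, y is the line along which they close (so a half turn about z gives the same grasp; the last joint's range is limited). The gripper opens to 85 mm and grips with 20 to 120 N. Pads are 22 mm wide; open, the fingers measure 114 mm over their backs; the gripper's body (76 mm by 85 mm) begins 54 mm behind the grasp point. The pads swing forward as they close: fully open they stand 13 mm farther back than shut.
Start: joints at [-1.32, 0.241, 0.005, 1.335, 0, 1.571], TCP at [0.124, -0.484, 0.231] pointing down, gripper open.
Joint ranges: [-2.72, 2.72], [-1.05, 1.87], [-1.09, 1.28], [-1.99, 2.15], [-1.42, 1.44], [-3.14, 3.14]. Speed limits (rad/s): [2.79, 2.79, 3.14, 3.14, 3.14, 3.14].

### API

Orientations are given as a unit quaternion [x, y, z, w].
In Python, from workcell import bot, vision, workorder gives the robot as it stands.
- The arm moves only by the shell command python3 -m creep 'ROWS' [OPENING]. ROWS is JSON, a list of rows, each a list of 2 entries, a list of its own where there are three numbers: the shift along the tool's x, y, z in mm, then the turn, a rotation vector about the tool's x, y, z in rad. In form: [[[dx, dy, dz], [wx, wy, wz]], ...]. A call has 1 to 12 rows; each row shifts and turns the commanded pose from where the row before left it, along the tool's axes as they then stand; what a row does not reach is not made up. A row lasts 1/8 s, in which the tool goes at most 62.5 mm and 10.7 degrees, less where a joint would pass 70% of its speed; a pose out of reach is approached as far as the arm can. A call is refused whole if a number of a shift passes 62.5 or a number of a turn 0.188, either way. A call with a gripper value outside its range is refused whole. OPENING is the finger opening in mm, from 0 to 85.4, set as the call begins (- or left out, the last holds). The fingers move at their own pace and stop on an object; the grip force is fixed at half the most. Time passes only in rows, so rows that do not move let the fingers close. It gives the time, the measured TCP pose, the force, the opening and the grip force at its end, in the units of the state.
- bot.get_obs(): the state, without advancing time (a new reading comes with each control period).
- vision.camera(name): name is "scene" or "side" or "wrist"; returns a dict with "image" (400x640x3 uint8, blue, green, red), "z_map" (400x640 float32, m along the optical axis (not along the pixel's ray), 0 where there is no reading), "K" (3x3 intrinsics, pixels), "k1" (the pictures are not rectified: a ray, as slopes to the right and down, at radius r is drawn at 1 + k1 r^2 times it, then the intrinsics apply), "rvec" (rotation vector, rad) and "tvec" (3), from world to camera coordinates, as OpenCV has them; the wrist camera has in their place "tool_from_camera" (4x4, takes a point from camera to tool coordinates, whose origin is the TCP and whose axes are the flange's). Camera axes: x right, y down, z forward; pixel columns grow to the right and rows downward; lengths in m; the calibration is good to about 2 mm. A picture is of the moment at which its call begins: read the wrist's pose just before it.
- workorder.job_done(): hands the job in; it is judged then, once.
Trained networks look in a picture, given as the dict that the camera call returned (one of the last four; its "shot" number tells which), for a name from the list of things; names that differ only in an ending like _2 or _b are one class to them, and where a whole thing is asked for, a point or a joint stands for the part that bears it (a point fixed in the world has none). Each returns a list of dicts, best first, with "score" (0 to 1); they miss things now and then, are a little off and sometimes report something else, mostly with a low value. They report only what shows in the picture. A call takes as long as a camera call.
- vision.spot_in(picture, query): "position" ([column, row] in pixels, amid what is visible of it).
- vision.place_of(picture, query): "position" ([column, row] in pixels: a listed point, or the origin of a listed thing).
The state is a dict: "clock": time; "joint_pos": joint angles; "joint_vel": joint speeds; "tau": joint torques, N m; "eef_pos": TCP position; "tool_rot": TCP orientation; "ft_force": force on the tool from outside, world axes, zero at the start; "ft_torque": the same for the moment, N m; "grip_width": finger opening in m; "grasp_force": force on a finger pad.
Only numpy, scipy, OpenCV 4.12 (cv2) and the standard library are available. Lean on these libraries where they do the work, as an engineer would, in place of code of your own. Each camera call takes 0.05 s, during which the arm holds its last target. There are 200 camera calls.

## Working session

There is one attempt and no reset: what is moved stays moved. The work goes in short steps, Python scripts to look and compute and a shell command to move; the robot and the scene stay as the last step left them, time stands still between calls to the robot, and variables do not carry over. Pictures are saved under pics/ and viewed, at most 10 in all, crops included, and the job is handed in when it is done.

```bash
ls; mkdir -p pics
cat > h.py <<'E'
import numpy as np,cv2
from scipy.spatial.transform import Rotation as R
from workcell import bot,vision,workorder
def pts(d,o=None):
    """world points per pixel (HxWx3)"""
    K=np.array(d["K"]);z=d["z_map"];h,w=z.shape
    uv=np.stack(np.meshgrid(np.arange(w),np.arange(h)),-1).reshape(-1,1,2).astype(np.float64)
    r=cv2.undistortPoints(uv,K,np.array([d["k1"],0,0,0.])).reshape(h,w,2)
    p=np.dstack([r*z[...,None],z])
    if "tool_from_camera" in d:
        T=np.array(d["tool_from_camera"]);p=p@T[:3,:3].T+T[:3,3]
        p=p@R.from_quat(o["tool_rot"]).as_matrix().T+np.array(o["eef_pos"])
    else:
        M=cv2.Rodrigues(np.array(d["rvec"],float))[0];p=(p-np.array(d["tvec"]).ravel())@M
    p[z==0]=np.nan
    return p
E
python3 - <<'E'
from h import *
o=bot.get_obs();print(o["clock"],o["eef_pos"],R.from_quat(o["tool_rot"]).as_matrix().round(3),o["grip_width"])
ims=[]
for n in["scene","side"]:
    d=vision.camera(n);P=pts(d);ims.append(d["image"]);np.save(n+"_P.npy",P)
    for q in["dipper_a","spare","tray_in"]:
        for f in(vision.place_of,vision.spot_in):
            for r in f(d,q):
                c=np.round(r["position"]).astype(int)
                print(n,q,f.__name__,round(r["score"],2),c,P[min(c[1],399),min(c[0],639)].round(3))
    # blobs at rim height
cv2.imwrite("pics/1.png",cv2.resize(np.vstack(ims),(480,600)))
cv2.imwrite("pics/2.png",ims[0])
E
```

```text
pics
0.0 [ 0.1239475  -0.48376497  0.23041836] [[ 0.969  0.248 -0.   ]
 [ 0.248 -0.969  0.002]
 [ 0.    -0.002 -1.   ]] 0.08526823308958224
scene spare call 0.59 [257 181] [ 0.141 -0.517  0.405]
scene spare call 0.71 [266 177] [ 0.523 -0.181  0.036]
scene tray_in call 0.62 [290 224] [ 0.45  -0.303  0.005]
scene tray_in call 0.68 [296 220] [ 0.469 -0.305  0.002]
side spare call 0.9 [306 157] [ 0.513 -0.18   0.033]
side spare call 0.58 [302 155] [ 0.507 -0.174  0.035]
side tray_in call 0.7 [302 223] [ 0.452 -0.317  0.002]
side tray_in call 0.91 [298 221] [ 0.446 -0.309  0.002]
```

View pics/1.png

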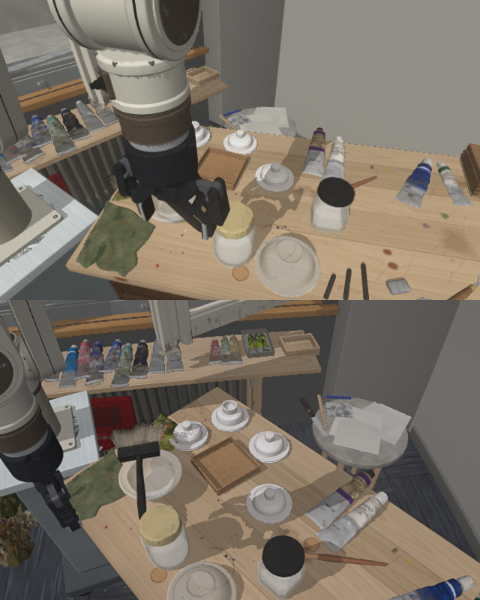

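View pics/2.png

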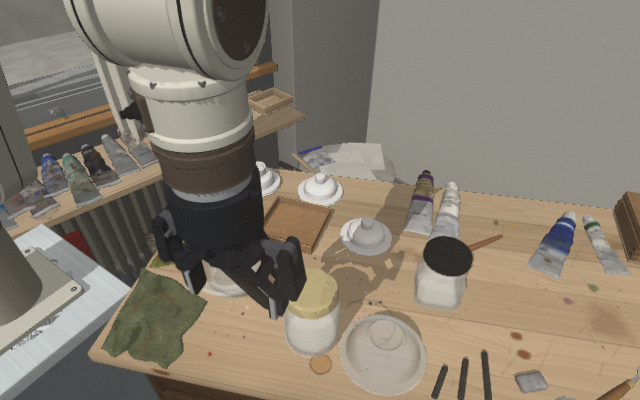

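The scene and side views show, in full-size side pixels, the spare at (307,151), and covers at (253,177), (357,192) and (360,269). The tray is at about (300,220). A brush bowl and jars stand on the robot side.

```bash
cat >> h.py <<'E'
from scipy.optimize import least_squares
def prof(r,ring=False):
    if ring: return np.interp(r,[0,.0165,.0175,.0205,.0222,.0232,.030,.0395,.0405,.054,.055],[.034,.034,.053,.053,.053,.034,.034,.015,.010,.010,0.])
    return np.interp(r,[0,.008,.0125,.0135,.022,.038,.040,.0405,.0535,.0545],[.053,.052,.045,.034,.034,.023,.010,.010,.010,0.])
def fit(P,c,ring=False):
    q=P.reshape(-1,3);q=q[~np.isnan(q[:,0])]
    x=np.array([c[0],c[1],0.])
    for rad in(.07,.062,.06):
        s=q[(np.hypot(q[:,0]-x[0],q[:,1]-x[1])<rad)&(q[:,2]<.07)&(q[:,2]>-.01)]
        best=None
        for dx in np.arange(-.02,.021,.005):
            for dy in np.arange(-.02,.021,.005):
                y=x+[dx,dy,0];e=np.abs(s[:,2]-y[2]-prof(np.hypot(s[:,0]-y[0],s[:,1]-y[1]),ring)).clip(0,.01).mean()
                if best is None or e<best[0]:best=(e,y)
        f=lambda y:s[:,2]-y[2]-prof(np.hypot(s[:,0]-y[0],s[:,1]-y[1]),ring)
        r=least_squares(f,best[1],loss="soft_l1",f_scale=.002,diff_step=1e-3);x=r.x
    return x,np.median(np.abs(f(x))),len(s)
E
python3 - <<'E'
from h import *
S=np.load("side_P.npy");C=np.load("scene_P.npy")
for n,u,v in[("near",253,181),("spare",307,153),("far",357,190),("left",360,269)]:
    p=S[v-3:v+3,u-3:u+3].reshape(-1,3);c=np.nanmedian(p,0)
    print(n,c.round(3),*[(a.round(4),round(e,4),k) for a,e,k in[fit(S,c,n=="spare"),fit(C,c,n=="spare")]])
# height map
H=np.zeros((500,400),np.uint8)
for P in(S,C):
    q=P.reshape(-1,3);q=q[~np.isnan(q[:,0])]
    q=q[(q[:,0]>.1)&(q[:,0]<.9)&(q[:,1]>-.6)&(q[:,1]<.4)&(q[:,2]<.2)&(q[:,2]>-.02)]
    i=((.9-q[:,0])/.002).astype(int);j=((.4-q[:,1])/.002).astype(int)
    Hh=np.zeros((401,501));np.maximum.at(Hh,(i,j),40+q[:,2]*1000);H=np.maximum(H.T if H.shape[0]==500 else H,Hh[:400,:500].clip(0,255).astype(np.uint8))
im=cv2.applyColorMap(H,cv2.COLORMAP_JET)
for k in range(0,500,50):
    cv2.putText(im,f"{.4-k*.002:.1f}",(k,10),0,.35,(255,255,255));
    if k<400:cv2.putText(im,f"{.9-k*.002:.1f}",(0,k+4),0,.35,(255,255,255));
    im[:,k]=im[:,k]//2+60
    if k<400:im[k]=im[k]//2+60
cv2.imwrite("pics/3.png",im)
E
```

```text
near [ 0.392 -0.202  0.033] (array([ 0.3931, -0.1724,  0.0016]), np.float64(0.0022), 2036) (array([ 0.4025, -0.2058,  0.0053]), np.float64(0.0038), 81)
spare [ 0.518 -0.171  0.035] (array([ 5.245e-01, -1.513e-01,  1.000e-04]), np.float64(0.0022), 1817) (array([ 5.260e-01, -1.511e-01, -2.000e-04]), np.float64(0.0022), 601)
far [ 0.57  -0.306  0.034] (array([ 0.5795, -0.2957,  0.0006]), np.float64(0.0015), 2094) (array([ 0.5817, -0.2946,  0.001 ]), np.float64(0.0014), 1202)
left [ 0.498 -0.472  0.034] (array([ 5.043e-01, -4.581e-01,  4.000e-04]), np.float64(0.0014), 3039) (array([ 0.5069, -0.4572,  0.0009]), np.float64(0.0012), 1880)
```

View pics/3.png

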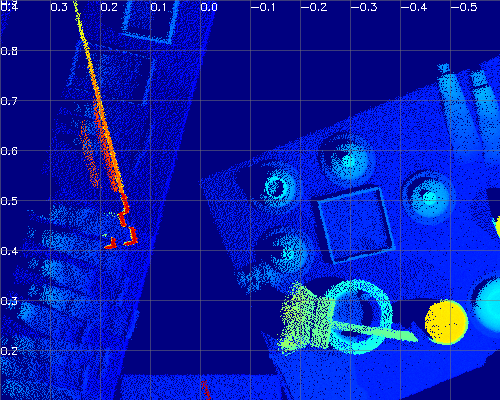

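The height map agrees with the fits: the spare's ring is near (0.525,-0.151), and the knob covers are near (0.39,-0.17), (0.58,-0.295) and (0.505,-0.458). The tray is near (0.45,-0.305). I'll move over the middle and look with the wrist camera.

```bash
python3 -m creep '[[[48,-13,-8],[0,0,0]],[[48,-13,-8],[0,0,0]],[[48,-13,-8],[0,0,0]],[[48,-13,-8],[0,0,0]],[[48,-13,-8],[0,0,0]],[[48,-13,-8],[0,0,0]],[[48,-13,-8],[0,0,0]],[[0,0,0],[0,0,0]]]' 0
cat >> h.py <<'E'
def look(n,seeds,names=()):
    o=bot.get_obs();d=vision.camera("wrist");P=pts(d,o);cv2.imwrite(f"pics/{n}.png",d["image"]);np.save("wP.npy",P)
    for k,c in seeds.items():
        q=P.reshape(-1,3);m=(np.hypot(q[:,0]-c[0],q[:,1]-c[1])<.05).sum()
        if m>100:
            a,e,N=fit(P,c,k=="spare");print(k,a.round(4),round(e,4),N)
    for q in names:
        for r in vision.place_of(d,q):
            c=np.round(r["position"]).astype(int);print(q,round(r["score"],2),c,P[c[1].clip(0,399),c[0].clip(0,639)].round(4))
    return o,d,P
SEED=dict(near=(.393,-.172),spare=(.525,-.151),far=(.580,-.295),left=(.505,-.458))
E
python3 - <<'E'
from h import *
o,d,P=look("4",SEED,["spare","tray_in","dipper_a"])
print(o["eef_pos"],np.array(d["tool_from_camera"]).round(3))
s,C=np.load("side_P.npy"),np.load("scene_P.npy")
# tray walls
for Q in(P,s):
    q=Q.reshape(-1,3);q=q[(q[:,2]>.015)&(q[:,2]<.03)&(np.abs(q[:,0]-.45)<.11)&(np.abs(q[:,1]+.305)<.11)]
    for c in SEED.values():q=q[np.hypot(q[:,0]-c[0],q[:,1]-c[1])>.062]
    print(len(q),cv2.minAreaRect(q[:,:2].astype(np.float32)*1000))
E
```

```text
clock: 1.7
eef_pos: [0.4298, -0.3112, 0.2875]
tool_rot: [0.992, 0.128, 0.001, 0.0]
ft_force: [-1.0, 0.2, -0.3]
grip_width: 0.0002
grasp_force: 0.0
near [ 0.3923 -0.1727  0.0006] 0.0013 6912
spare [ 0.5244 -0.1499 -0.    ] 0.0013 8273
far [ 5.792e-01 -2.957e-01 -1.000e-04] 0.0009 7456
left [ 5.036e-01 -4.586e-01 -1.000e-04] 0.0009 6940
spare 0.7 [208  47] [ 0.5235 -0.1618  0.0381]
tray_in 0.8 [321 148] [ 0.4438 -0.3102  0.0029]
[ 0.42983538 -0.31117021  0.28753035] [[ 0.    -0.955 -0.298  0.075]
 [ 1.     0.     0.     0.   ]
 [ 0.    -0.298  0.955 -0.142]
 [ 0.     0.     0.     1.   ]]
1244 ((448.2080383300781, -312.32159423828125), (128.57545471191406, 128.28091430664062), 13.597060203552246)
710 ((448.669189453125, -313.017578125), (129.7019805908203, 131.44789123535156), 13.36455249786377)
```

View pics/4.png

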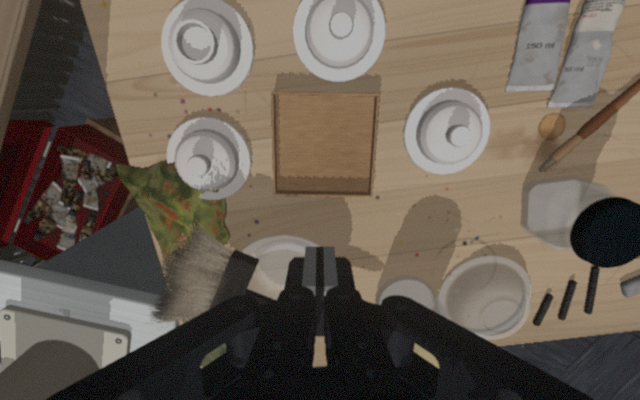

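The wrist view shows all three knob covers: near (205,160), far (340,35) and left (448,130). It also shows the spare (208,45) and the tray (325,145), and the fits agree within about 1 mm. Now I'll compute the press points.

```bash
cat >> h.py <<'E'
CEN=dict(near=(.3925,-.1725),spare=(.5245,-.150),far=(.579,-.2957),left=(.5036,-.4585),tray=(.4484,-.3125))
def tomm(w,o=None):
    o=o or bot.get_obs();return (R.from_quat(o["tool_rot"]).inv().apply(np.asarray(w,float)-o["eef_pos"])*1000).round(1)
def ring(n,a0,r=.0535,k=5):
    c=CEN[n];return [np.array([c[0]+r*np.cos(a),c[1]+r*np.sin(a)]) for a in np.radians(a0+np.arange(k)*360/k)]
E
python3 - <<'E'
from h import *
o=bot.get_obs();P=np.load("wP.npy");S=np.load("side_P.npy")
d=vision.camera("wrist");print(d["K"])
for Q in(P,S):
    q=Q.reshape(-1,3)
    for x0 in(.26,.28,.30,.32,.335):
        s=q[(q[:,0]>x0)&(q[:,0]<x0+.02)&(q[:,1]>-.26)&(q[:,1]<-.09)&(np.hypot(q[:,0]-.3925,q[:,1]+.1725)>.056)]
        print(x0,np.nanpercentile(s[:,2],98).round(3) if len(s) else None,end="; ")
    print()
for n,a in(("far",-27+36),("left",-42.3+36),("near",0)):
    T=ring(n,a)
    M=R.from_quat(o["tool_rot"]).inv()
    print(n,"first",[t.round(3) for t in T[:1]],tomm([*T[0],.045]),"steps",[(M.apply([*(T[(i+1)%5]-T[i]),0])*1000).round(1).tolist() for i in range(4)],"last->",T[4].round(4))
E
```

```text
[[329.88202011   0.         319.40930258]
 [  0.         329.88202011 201.03406843]
 [  0.           0.           1.        ]]
0.26 0.099; 0.28 0.097; 0.3 0.093; 0.32 0.086; 0.335 0.028; 
0.26 0.102; 0.28 0.099; 0.3 0.098; 0.32 0.092; 0.335 0.03; 
far first [array([ 0.632, -0.287])] [206.1  25.6 242. ] steps [[-32.1, -54.1, 0.0], [-61.4, 13.8, 0.0], [-5.8, 62.6, -0.0], [57.8, 24.9, -0.1]] last-> [ 0.6033 -0.3434]
left first [array([ 0.557, -0.464])] [ 89.7 178.7 242. ] steps [[-16.7, -60.6, 0.0], [-62.8, -2.9, 0.0], [-22.1, 58.9, -0.0], [49.1, 39.2, -0.1]] last-> [ 0.5144 -0.5109]
near first [array([ 0.446, -0.172])] [  54.3 -131.5  242.1] steps [[-23.2, -58.4, 0.0], [-62.8, 4.0, 0.0], [-15.5, 60.9, -0.0], [53.2, 33.6, -0.1]] last-> [ 0.409  -0.2234]
```

```bash
python3 -m creep '[[[41.2,5.1,48.4],[0,0,0]],[[41.2,5.1,48.4],[0,0,0]],[[41.2,5.1,48.4],[0,0,0]],[[41.2,5.1,48.4],[0,0,0]],[[41.2,5.1,48.4],[0,0,0]],[[0,0,26],[0,0,0]],[[0,0,5],[0,0,0]],[[0,0,4],[0,0,0]],[[0,0,2],[0,0,0]],[[0,0,0],[0,0,0]]]'
```

```text
clock: 3.2
eef_pos: [0.6291, -0.2876, 0.0147]
tool_rot: [0.992, 0.125, 0.001, 0.001]
ft_force: [0.3, 1.1, 0.9]
grip_width: 0.0004
grasp_force: 0.0
```

```bash
python3 -m creep '[[[0,0,4],[0,0,0]],[[0,0,2],[0,0,0]],[[0,0,1],[0,0,0]],[[0,0,0],[0,0,0]]]'
```

```text
clock: 3.7
eef_pos: [0.6296, -0.2874, 0.01]
tool_rot: [0.992, 0.125, 0.001, 0.001]
ft_force: [-4.8, 1.6, 13.8]
grip_width: -0.0
grasp_force: 7.1
```

```bash
python3 -m creep '[[[0,0,-32],[0,0,0]],[[-15,-27,0],[0,0,0]],[[-15,-27,0],[0,0,0]],[[0,0,24],[0,0,0]],[[0,0,5],[0,0,0]],[[0,0,2.5],[0,0,0]],[[0,0,0],[0,0,0]]]'
```

```text
clock: 4.58
eef_pos: [0.5851, -0.2411, 0.0098]
tool_rot: [0.992, 0.125, -0.001, -0.001]
ft_force: [-9.8, 5.1, 18.0]
grip_width: -0.0004
grasp_force: 9.3
```

```bash
python3 -m creep '[[[0,0,-32],[0,0,0]],[[-31,7,0],[0,0,0]],[[-31,7,0],[0,0,0]],[[0,0,24],[0,0,0]],[[0,0,5],[0,0,0]],[[0,0,3],[0,0,0]],[[0,0,0],[0,0,0]]]'
```

```text
clock: 5.45
eef_pos: [0.5283, -0.2713, 0.0097]
tool_rot: [0.992, 0.125, -0.001, 0.0]
ft_force: [-10.3, 1.5, 19.3]
grip_width: -0.0001
grasp_force: 9.6
```

```bash
python3 -m creep '[[[0,0,-32],[0,0,0]],[[-3,31.3,0],[0,0,0]],[[-3,31.3,0],[0,0,0]],[[0,0,24],[0,0,0]],[[0,0,5],[0,0,0]],[[0,0,3],[0,0,0]],[[0,0,0],[0,0,0]]]'
```

```text
clock: 6.32
eef_pos: [0.5392, -0.3336, 0.0099]
tool_rot: [0.992, 0.125, -0.0, 0.001]
ft_force: [-6.3, -0.1, 15.3]
grip_width: -0.0001
grasp_force: 7.0
```

```bash
python3 -m creep '[[[0,0,-32],[0,0,0]],[[29,12.5,0],[0,0,0]],[[29,12.5,0],[0,0,0]],[[0,0,24],[0,0,0]],[[0,0,5],[0,0,0]],[[0,0,3],[0,0,0]],[[0,0,0],[0,0,0]]]'; python3 -c "
from h import *
o=bot.get_obs();T=ring('left',-6.3)
for i in range(5):print(T[i],tomm([*T[i],.04]))"
```

```text
clock: 7.2
eef_pos: [0.6023, -0.3418, 0.01]
tool_rot: [0.992, 0.126, 0.001, -0.0]
ft_force: [-3.5, 3.9, 11.2]
grip_width: 0.0
grasp_force: 5.7
[ 0.55677691 -0.46437079] [-74.6 107.3 -30.2]
[ 0.52561602 -0.40973992] [-91.1  46.6 -30.2]
[ 0.46402974 -0.42249383] [-154.    43.6  -30.3]
[ 0.45712821 -0.48500704] [-176.2  102.5  -30.4]
[ 0.51444912 -0.51088842] [-127.2  141.8  -30.3]
```

```bash
python3 -m creep '[[[0,0,-50],[0,0,0]],[[-25,36,0],[0,0,0]],[[-25,36,0],[0,0,0]],[[-25,36,0],[0,0,0]],[[0,0,42],[0,0,0]],[[0,0,5],[0,0,0]],[[0,0,2],[0,0,0]],[[0,0,0],[0,0,0]]]'
```

```text
clock: 8.2
eef_pos: [0.5554, -0.4674, 0.0101]
tool_rot: [0.992, 0.125, -0.001, 0.002]
ft_force: [-2.9, -2.7, 7.0]
grip_width: 0.0001
grasp_force: 3.0
```

```bash
python3 -m creep '[[[0,0,-32],[0,0,0]],[[-8.4,-30.3,0],[0,0,0]],[[-8.4,-30.3,0],[0,0,0]],[[0,0,24],[0,0,0]],[[0,0,5],[0,0,0]],[[0,0,3],[0,0,0]],[[0,0,0],[0,0,0]]]'
```

```text
clock: 9.07
eef_pos: [0.5243, -0.4102, 0.01]
tool_rot: [0.992, 0.125, -0.0, -0.001]
ft_force: [-3.7, 4.7, 11.2]
grip_width: -0.0006
grasp_force: 5.0
```

```bash
python3 -m creep '[[[0,0,-32],[0,0,0]],[[-31.4,-1.4,0],[0,0,0]],[[-31.4,-1.4,0],[0,0,0]],[[0,0,24],[0,0,0]],[[0,0,5],[0,0,0]],[[0,0,3],[0,0,0]],[[0,0,0],[0,0,0]]]'
```

```text
clock: 9.95
eef_pos: [0.4637, -0.4246, 0.0084]
tool_rot: [0.992, 0.125, 0.0, 0.0]
ft_force: [-0.2, 0.2, 0.8]
grip_width: 0.0
grasp_force: 0.5
```

```bash
python3 -m creep '[[[0,0,-32],[0,0,0]],[[-11,29.5,0],[0,0,0]],[[-11,29.5,0],[0,0,0]],[[0,0,24],[0,0,0]],[[0,0,5],[0,0,0]],[[0,0,3],[0,0,0]],[[0,0,0],[0,0,0]]]'
```

```text
clock: 10.82
eef_pos: [0.4571, -0.4869, 0.0082]
tool_rot: [0.992, 0.125, 0.0, 0.0]
ft_force: [0.5, -0.5, 0.2]
grip_width: -0.0004
grasp_force: 0.1
```

```bash
python3 -m creep '[[[0,0,-32],[0,0,0]],[[24.5,19.6,0],[0,0,0]],[[24.5,19.6,0],[0,0,0]],[[0,0,24],[0,0,0]],[[0,0,5],[0,0,0]],[[0,0,3],[0,0,0]],[[0,0,0],[0,0,0]]]'; python3 -c "
from h import *
q=np.load('wP.npy').reshape(-1,3);s=q[(q[:,0]>.29)&(q[:,0]<.345)&(q[:,1]>-.3)&(q[:,1]<-.08)&(q[:,2]>.06)&(q[:,2]<.12)]
for x in np.arange(.29,.345,.01):
    t=s[(s[:,0]>x)&(s[:,0]<x+.01)];print(x.round(2),len(t),t[:,1].min().round(3) if len(t) else 0,t[:,1].max().round(3) if len(t) else 0,t[:,2].max().round(3) if len(t) else 0)
for a in (0,60,120,-60,-120,150,-150):
    c=CEN['near'];p=[c[0]+.0535*np.cos(np.radians(a)),c[1]+.0535*np.sin(np.radians(a)),.06];print(a,np.round(p,3),tomm(p))"
```

```text
clock: 11.7
eef_pos: [0.5139, -0.5125, 0.01]
tool_rot: [0.992, 0.125, 0.001, 0.0]
ft_force: [-1.1, 1.8, 4.9]
grip_width: 0.0002
grasp_force: 2.0
0.29 654 -0.268 -0.162 0.108
0.3 829 -0.269 -0.168 0.106
0.31 420 -0.284 -0.175 0.102
0.32 251 -0.295 -0.18 0.101
0.33 130 -0.3 -0.186 0.101
0.34 1 -0.19 -0.19 0.081
0 [ 0.446 -0.172  0.06 ] [  18.8 -346.2  -50.1]
60 [ 0.419 -0.126  0.06 ] [   4.4 -397.7  -50.2]
120 [ 0.366 -0.126  0.06 ] [ -47.5 -411.   -50.2]
-60 [ 0.419 -0.219  0.06 ] [ -18.7 -307.9  -50.2]
-120 [ 0.366 -0.219  0.06 ] [ -70.5 -321.2  -50.2]
150 [ 0.346 -0.146  0.06 ] [ -71.3 -396.9  -50.2]
-150 [ 0.346 -0.199  0.06 ] [ -84.6 -345.1  -50.2]
```

The left cover sank freely at two places near 138° and 210°, while the far cover is steady. I'll confirm the sink mid-side on the left cover, then test the near one.

```bash
python3 -m creep '[[[0,0,-60],[0,0,0]],[[-23.4,-36.8,0],[0,0,0]],[[-23.4,-36.8,0],[0,0,0]],[[0,0,51],[0,0,0]],[[0,0,5],[0,0,0]],[[0,0,4],[0,0,0]],[[0,0,2],[0,0,0]],[[0,0,1.5],[0,0,0]],[[0,0,0],[0,0,0]]]'; python3 -c "
from h import *
for p in ring('near',72)+ring('near',0):print(p.round(3),tomm([*p,.06]))"
```

```text
clock: 12.82
eef_pos: [0.4512, -0.4545, 0.0065]
tool_rot: [0.992, 0.125, 0.001, 0.001]
ft_force: [-2.4, 0.9, 5.6]
grip_width: -0.0001
grasp_force: 3.0
[ 0.409 -0.122] [  41.8 -332.8  -54.5]
[ 0.349 -0.141] [ -20.9 -328.8  -54.6]
[ 0.349 -0.204] [ -36.5 -267.9  -54.4]
[ 0.409 -0.223] [  16.6 -234.2  -54.2]
[ 0.446 -0.172] [  65.  -274.3  -54.3]
[ 0.446 -0.172] [  65.  -274.3  -54.3]
[ 0.409 -0.122] [  41.8 -332.8  -54.5]
[ 0.349 -0.141] [ -20.9 -328.8  -54.6]
[ 0.349 -0.204] [ -36.5 -267.9  -54.4]
[ 0.409 -0.223] [  16.6 -234.2  -54.2]
```

```bash
python3 -m creep '[[[0,0,-60],[0,0,0]],[[4.2,-58.5,0],[0,0,0]],[[4.2,-58.5,0],[0,0,0]],[[4.2,-58.5,0],[0,0,0]],[[4.2,-58.5,0],[0,0,0]],[[0,0,48],[0,0,0]],[[0,0,5],[0,0,0]],[[0,0,3],[0,0,0]],[[0,0,1],[0,0,0]],[[0,0,0],[0,0,0]]]'
```

```text
clock: 14.08
eef_pos: [0.4074, -0.2215, 0.0098]
tool_rot: [0.992, 0.125, -0.0, -0.002]
ft_force: [-7.5, 7.7, 19.7]
grip_width: 0.0
grasp_force: 10.0
```

```bash
python3 -m creep '[[[0,0,-32],[0,0,0]],[[24.2,-20,0],[0,0,0]],[[24.2,-20,0],[0,0,0]],[[0,0,24],[0,0,0]],[[0,0,5],[0,0,0]],[[0,0,3],[0,0,0]],[[0,0,0],[0,0,0]]]'
```

```text
clock: 14.95
eef_pos: [0.4457, -0.1722, 0.0099]
tool_rot: [0.992, 0.124, 0.001, -0.0]
ft_force: [-5.7, 3.0, 15.4]
grip_width: 0.0004
grasp_force: 7.7
```

```bash
python3 -m creep '[[[0,0,-32],[0,0,0]],[[-11.6,-29.2,0],[0,0,0]],[[-11.6,-29.2,0],[0,0,0]],[[0,0,24],[0,0,0]],[[0,0,5],[0,0,0]],[[0,0,3],[0,0,0]],[[0,0,0],[0,0,0]]]'; python3 -c "
from h import *
print(tomm([.341,-.145,.10]),tomm([.341,-.205,.1]))"
```

```text
clock: 15.82
eef_pos: [0.4082, -0.1213, 0.0097]
tool_rot: [0.992, 0.124, -0.0, -0.0]
ft_force: [-8.0, 2.5, 22.4]
grip_width: 0.0005
grasp_force: 11.2
[-71.    6.3 -90.3] [-85.8  64.5 -90.3]
```

```bash
python3 -m creep '[[[0,0,-60],[0,0,0]],[[0,0,-33],[0,0,0]],[[-35.5,3,0],[0,0,0]],[[-35.5,3,0],[0,0,0]],[[0,0,0],[0,-0.175,0]],[[0,0,0],[0,-0.175,0]],[[0,0,0],[0,-0.175,0]],[[0,0,0],[0,0,0]]]'; python3 -c "
from h import *
o=bot.get_obs();print(R.from_quat(o['tool_rot']).as_matrix().round(3),o['eef_pos'])
for z in (.03,.02,.0155):print(tomm([.341,-.145,z]))
print(tomm([.341,-.205,.045]),tomm([.341,-.205,.015]))"
```

```text
clock: 16.82
eef_pos: [0.3425, -0.1441, 0.0975]
tool_rot: [0.957, 0.122, -0.26, 0.031]
ft_force: [-0.7, -0.2, -0.6]
grip_width: -0.0
grasp_force: 0.0
[[ 0.835  0.249 -0.49 ]
 [ 0.216 -0.968 -0.124]
 [-0.506 -0.003 -0.863]] [ 0.34246834 -0.14414075  0.09747264]
[32.7  0.7 59. ]
[37.8  0.7 67.7]
[40.   0.7 71.5]
[12.1 58.7 53.5] [27.3 58.8 79.4]
```

```bash
python3 -m creep '[[[16.4,0.3,29.5],[0,0,0]],[[16.4,0.3,29.5],[0,0,0]],[[3.5,0,6],[0,0,0]],[[2.5,0,4.3],[0,0,0]],[[1.5,0,2.6],[0,0,0]],[[0.8,0,1.3],[0,0,0]],[[0,0,0],[0,0,0]]]'
```

```text
clock: 17.7
eef_pos: [0.3404, -0.1452, 0.0165]
tool_rot: [0.958, 0.121, -0.257, 0.033]
ft_force: [-0.3, -0.5, -0.8]
grip_width: -0.0001
grasp_force: 0.0
```

```bash
python3 -m creep '[[[1,0,1.7],[0,0,0]],[[1,0,1.7],[0,0,0]],[[0,0,0],[0,0,0]]]'
```

```text
clock: 18.08
eef_pos: [0.3403, -0.1453, 0.0132]
tool_rot: [0.958, 0.121, -0.257, 0.033]
ft_force: [0.5, 0.6, 8.5]
grip_width: -0.0004
grasp_force: 4.3
```

```bash
python3 -m creep '[[[-17.5,0,-30.1],[0,0,0]],[[-6.5,29,3.7],[0,0,0]],[[-6.5,29,3.7],[0,0,0]],[[14,0,24],[0,0,0]],[[2,0,3.5],[0,0,0]],[[1.5,0,2.6],[0,0,0]],[[0,0,0],[0,0,0]]]'
```

```text
clock: 18.95
eef_pos: [0.3395, -0.2047, 0.013]
tool_rot: [0.958, 0.121, -0.258, 0.032]
ft_force: [-1.8, 0.1, 1.4]
grip_width: -0.0005
grasp_force: 1.0
```

```bash
python3 -m creep '[[[0.5,0,0.9],[0,0,0]],[[0.5,0,0.9],[0,0,0]],[[0,0,0],[0,0,0]]]'
```

```text
clock: 19.32
eef_pos: [0.3396, -0.2049, 0.0121]
tool_rot: [0.958, 0.121, -0.258, 0.033]
ft_force: [-2.1, 0.9, 11.2]
grip_width: -0.0004
grasp_force: 5.8
```

The near cover is steady, so the left cover is the warped one. I'll go look at it from close by before grasping it.

```bash
python3 -m creep '[[[-24,0,-41],[0,0,0]],[[-24,0,-41],[0,0,0]],[[0,0,0],[0,0.175,0]],[[0,0,0],[0,0.175,0]],[[0,0,0],[0,0.175,0]],[[3,53.4,-15],[0,0,0]],[[3,53.4,-15],[0,0,0]],[[3,53.4,-15],[0,0,0]],[[3,53.4,-15],[0,0,0]],[[3,53.4,-15],[0,0,0]],[[0,0,0],[0,0,0]]]' 45; python3 -c "
from h import *
o,d,P=look('5',SEED)
print(o['eef_pos'],R.from_quat(o['tool_rot']).as_matrix().round(3))
c=CEN['left'];print(tomm([*c,.06]))"
```

```text
clock: 20.7
eef_pos: [0.4219, -0.4641, 0.1809]
tool_rot: [0.992, 0.124, 0.001, 0.002]
ft_force: [-0.8, 1.1, -0.2]
grip_width: 0.0452
grasp_force: 0.0
near [ 0.3932 -0.1728  0.    ] 0.0012 8484
spare [ 0.5256 -0.1511 -0.001 ] 0.0009 2584
far [ 0.5787 -0.2957 -0.0007] 0.0006 2305
left [ 5.045e-01 -4.580e-01 -1.000e-04] 0.0008 13711
[ 0.42190405 -0.46409872  0.18087114] [[ 0.969  0.246  0.003]
 [ 0.246 -0.969 -0.004]
 [ 0.002  0.004 -1.   ]]
[ 80.8  17.4 120.2]
```

```bash
python3 -m creep '[[[27,5,35],[0,0,0]],[[27,5,35],[0,0,0]],[[27,5,35],[0,0,0]],[[0,0,0],[0,0,0]]]'; python3 -c "
from h import *
print(tomm([.504,-.4583,.036]))
print(tomm([.504,-.4583,.036]))"
```

```text
clock: 21.25
eef_pos: [0.5018, -0.4502, 0.0709]
tool_rot: [0.992, 0.127, -0.003, -0.003]
ft_force: [-0.3, 0.6, -0.3]
grip_width: 0.045
grasp_force: 0.0
[ 0.3  8.7 34.8]
[ 0.3  8.7 34.8]
```

```bash
python3 -m creep '[[[0.2,8.4,0],[0,0,0]],[[0,0,20],[0,0,0]],[[0,0,9],[0,0,0]],[[0,0,0],[0,0,0]]]'; python3 -c "
from h import *
print(tomm([.504,-.4583,.036]))"
```

```text
clock: 21.75
eef_pos: [0.5041, -0.4628, 0.0467]
tool_rot: [0.992, 0.125, -0.0, -0.0]
ft_force: [-0.1, -0.3, -0.5]
grip_width: 0.045
grasp_force: 0.0
[ 1.1 -4.4 10.7]
```

```bash
python3 -m creep '[[[1,-4.4,4],[0,0,0]],[[0,0,4],[0,0,0]],[[0,0,0],[0,0,0]],[[0,0,0],[0,0,0]]]'; python3 -c "
from h import *
print(tomm([.504,-.4583,.036]))"
```

```text
clock: 22.25
eef_pos: [0.5048, -0.4581, 0.0384]
tool_rot: [0.992, 0.125, 0.0, 0.0]
ft_force: [-0.4, -0.4, -0.5]
grip_width: 0.0451
grasp_force: 0.0
[-0.8 -0.   2.4]
```

```bash
python3 -m creep '[[[-0.6,0,1],[0,0,0]],[[0,0,0],[0,0,0]],[[0,0,0],[0,0,0]],[[0,0,0],[0,0,0]],[[0,0,0],[0,0,0]]]' 15
```

```text
clock: 22.88
eef_pos: [0.5043, -0.4586, 0.0377]
tool_rot: [0.992, 0.125, 0.0, 0.0]
ft_force: [-0.8, -1.0, 2.9]
grip_width: 0.0226
grasp_force: 58.9
```

```bash
python3 -m creep '[[[0,0,-6],[0,0,0]],[[0,0,-14],[0,0,0]],[[0,0,-30],[0,0,0]],[[0,0,-30],[0,0,0]],[[0,0,0],[0,0,0]]]'; python3 -c "
from h import *
o=bot.get_obs();print(o['grip_width'],o['grasp_force'])
print(tomm([.4484,-.3125,.118]))
d=vision.camera('side')
P=pts(d);q=P.reshape(-1,3)
for nm in('dipper_a',):
    for f in(vision.place_of,vision.spot_in):
        for r in f(d,nm):c=np.round(r['position']).astype(int);print(r['score'],c,P[c[1],c[0]].round(4))
s=q[(np.hypot(q[:,0]-.504,q[:,1]+.458)<.05)&(q[:,2]>.012)&(q[:,2]<.03)];print(len(s),(s.max(0)+s.min(0))/2,cv2.minEnclosingCircle(s[:,:2].astype(np.float32)))
cv2.imwrite('pics/6.png',d['image'][150:350,250:500])"
```

```text
clock: 23.5
eef_pos: [0.5058, -0.4597, 0.1211]
tool_rot: [0.992, 0.125, 0.002, 0.003]
ft_force: [0.6, -1.3, -2.3]
grip_width: 0.0226
grasp_force: 59.1
0.022573386564292048 59.05185805633664
[ -19.1 -156.9    2.1]
0.52 [359 275] [ 0.4998 -0.47    0.01  ]
0.57 [358 274] [ 0.4989 -0.4677  0.0105]
110 [ 0.50099293 -0.46581871  0.01752112] ((0.5023570656776428, -0.46167197823524475), 0.023742685094475746)
```

View pics/6.png

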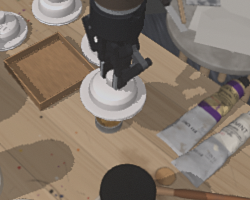

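The crop shows the warped cover lifted in the gripper at (115,95), with its tin still standing below at (108,122). Now to the tray.

```bash
python3 -m creep '[[[-4.8,-39.2,0],[0,0,0]],[[-4.8,-39.2,0],[0,0,0]],[[-4.8,-39.2,0],[0,0,0]],[[-4.8,-39.2,0],[0,0,0]],[[0,0,0],[0,0,0]],[[0,0,0],[0,0,0]]]'; python3 -c "
from h import *
print(tomm([.4484,-.3125,.041]))"
```

```text
clock: 24.4
eef_pos: [0.4465, -0.3111, 0.1165]
tool_rot: [0.992, 0.125, -0.0, -0.0]
ft_force: [0.5, -0.8, -2.4]
grip_width: 0.0227
grasp_force: 59.4
[ 1.6  1.9 75.5]
```

```bash
python3 -m creep '[[[1.6,1.9,20],[0,0,0]],[[0,0,25],[0,0,0]],[[0,0,0],[0,0,0]],[[0,0,0],[0,0,0]]]'; python3 -c "
from h import *
print(tomm([.4484,-.3125,.041]))"
```

```text
clock: 24.9
eef_pos: [0.4491, -0.3134, 0.0726]
tool_rot: [0.992, 0.125, 0.0, 0.0]
ft_force: [-0.1, 0.3, -3.1]
grip_width: 0.0225
grasp_force: 59.5
[-0.5 -1.  31.6]
```

```bash
python3 -m creep '[[[-0.4,-0.8,15],[0,0,0]],[[0,0,10],[0,0,0]],[[0,0,3],[0,0,0]],[[0,0,1.5],[0,0,0]],[[0,0,1.2],[0,0,0]],[[0,0,0],[0,0,0]]]'
```

```text
clock: 25.65
eef_pos: [0.4482, -0.312, 0.0418]
tool_rot: [0.992, 0.125, 0.0, 0.0]
ft_force: [0.7, -0.4, -1.4]
grip_width: 0.0227
grasp_force: 59.5
```

```bash
python3 -m creep '[[[0,0,0.7],[0,0,0]],[[0,0,0.7],[0,0,0]],[[0,0,0],[0,0,0]]]'
```

```text
clock: 26.02
eef_pos: [0.4483, -0.312, 0.0407]
tool_rot: [0.992, 0.125, 0.0, 0.0]
ft_force: [0.6, 0.1, 0.6]
grip_width: 0.0223
grasp_force: 59.8
```

```bash
python3 -m creep '[[[0,0,0],[0,0,0]],[[0,0,0],[0,0,0]],[[0,0,-20],[0,0,0]],[[0,0,-50],[0,0,0]],[[-5,0,-50],[0,0,0]],[[-5,0,-50],[0,0,0]],[[-5,0,-30],[0,0,0]],[[0,0,0],[0,0,0]],[[0,0,0],[0,0,0]]]' 45; python3 -c "
from h import *
s=dict(SEED);s.pop('left');s['tray']=(.448,-.312)
o,d,P=look('7',s,['dipper_a'])
print(o['eef_pos'])
q=P.reshape(-1,3);s=q[(np.hypot(q[:,0]-.504,q[:,1]+.460)<.045)&(q[:,2]>.016)&(q[:,2]<.027)];print(len(s),np.median(s[:,2]),cv2.minEnclosingCircle(s[:,:2].astype(np.float32)))
print(tomm([*CEN['spare'],.07]))"
```

```text
clock: 27.15
eef_pos: [0.4331, -0.3153, 0.2392]
tool_rot: [0.992, 0.125, -0.0, -0.0]
ft_force: [-0.1, 0.4, 0.3]
grip_width: 0.045
grasp_force: 0.0
near [ 0.3926 -0.1729  0.0006] 0.0013 8614
spare [ 5.247e-01 -1.506e-01 -1.000e-04] 0.0014 9787
far [ 5.78e-01 -2.96e-01 -1.00e-04] 0.0009 8525
tray [ 0.4481 -0.3124  0.003 ] 0.0008 8532
dipper_a 0.83 [452 137] [ 0.5023 -0.4503  0.0091]
[ 0.43313382 -0.31533186  0.23915677]
337 0.019844297367719615 ((0.5040475726127625, -0.4581301212310791), 0.025115540251135826)
[ 130.2 -136.6  168.4]
```

View pics/7.png

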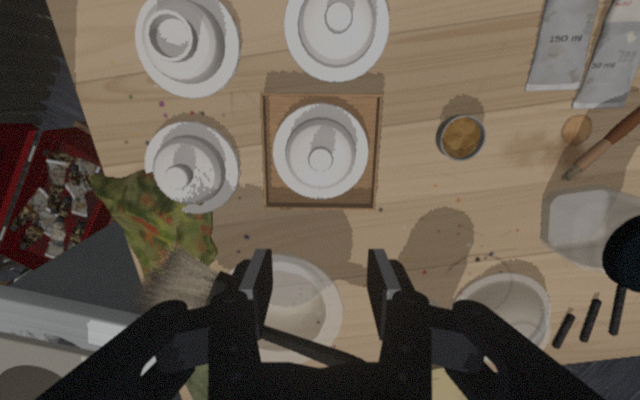

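The picture shows the warped cover flat in the tray (320,150) and the open tin (460,137) undisturbed, at (0.504,-0.458). Next, the spare.

```bash
python3 -m creep '[[[26,-27.3,30],[0,0,0]],[[26,-27.3,30],[0,0,0]],[[26,-27.3,30],[0,0,0]],[[26,-27.3,30],[0,0,0]],[[26,-27.3,30],[0,0,0]],[[0,0,0],[0,0,0]],[[0,0,0],[0,0,0]]]' 70; python3 -c "
from h import *
print(tomm([.5247,-.1506,.036]))"
```

```text
clock: 28.12
eef_pos: [0.525, -0.1511, 0.0895]
tool_rot: [0.992, 0.125, -0.001, -0.0]
ft_force: [0.2, 0.0, -0.2]
grip_width: 0.0698
grasp_force: 0.0
[-0.  -0.5 53.5]
```

```bash
python3 -m creep '[[[0,0,30],[0,0,0]],[[0,0,15],[0,0,0]],[[0,0,6],[0,0,0]],[[0,0,0],[0,0,0]]]' 70; python3 -m creep '[[[0,0,1],[0,0,0]],[[0,0,0],[0,0,0]],[[0,0,0],[0,0,0]],[[0,0,0],[0,0,0]],[[0,0,0],[0,0,0]]]' 36
```

```text
clock: 28.62
eef_pos: [0.5255, -0.1516, 0.0394]
tool_rot: [0.992, 0.125, 0.0, 0.0]
ft_force: [0.3, 0.3, -0.0]
grip_width: 0.0705
grasp_force: 0.0
clock: 29.25
eef_pos: [0.5262, -0.1512, 0.0396]
tool_rot: [0.992, 0.125, 0.001, 0.0]
ft_force: [-1.9, -0.3, 6.0]
grip_width: 0.0411
grasp_force: 60.0
```

```bash
python3 -m creep '[[[0,0,-6],[0,0,0]],[[0,0,-14],[0,0,0]],[[0,0,-30],[0,0,0]],[[0,0,-35],[0,0,0]],[[0,0,0],[0,0,0]],[[0,0,0],[0,0,0]]]'; python3 -c "
from h import *
o=bot.get_obs();print(tomm([.505,-.4586,.125]))
d=vision.camera('wrist');print([(r['score'],r['position']) for r in vision.spot_in(d,'spare')])
cv2.imwrite('pics/8.png',d['image'])"
```

```text
clock: 30.0
eef_pos: [0.525, -0.1509, 0.1226]
tool_rot: [0.992, 0.125, -0.0, -0.0]
ft_force: [-1.0, -0.1, -3.1]
grip_width: 0.0411
grasp_force: 61.1
[-95.7 293.1  -2.4]
[(0.85, [318.2, 221.4])]
```

View pics/8.png

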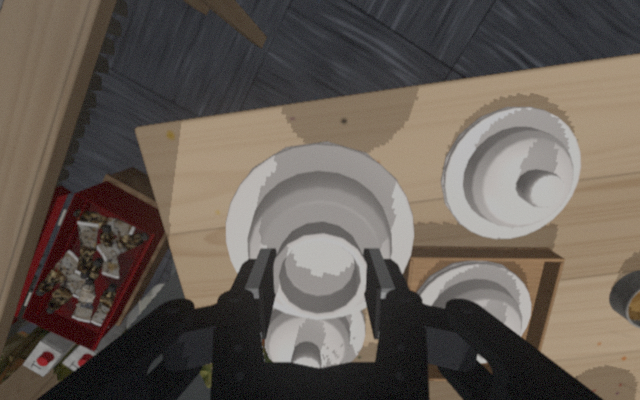

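The held spare is level and centred between the fingers, its rim spanning columns 227–412. Now over the open tin.

```bash
python3 -m creep '[[[-13.7,41.9,0],[0,0,0]],[[-13.7,41.9,0],[0,0,0]],[[-13.7,41.9,0],[0,0,0]],[[-13.7,41.9,0],[0,0,0]],[[-13.7,41.9,0],[0,0,0]],[[-13.7,41.9,0],[0,0,0]],[[-13.7,41.9,0],[0,0,0]],[[0,0,0],[0,0,0]],[[0,0,0],[0,0,0]],[[0,0,0],[0,0,0]]]'; python3 -c "
from h import *
print(tomm([.505,-.4584,.0396]))"
```

```text
clock: 31.35
eef_pos: [0.5054, -0.4576, 0.1224]
tool_rot: [0.992, 0.126, -0.001, -0.001]
ft_force: [-0.5, -0.1, -3.0]
grip_width: 0.0409
grasp_force: 61.6
[-0.5  0.8 82.8]
```

```bash
python3 -m creep '[[[-0.4,0.6,25],[0,0,0]],[[0,0,18],[0,0,0]],[[0,0,0],[0,0,0]],[[0,0,0],[0,0,0]]]'; python3 -c "
from h import *
print(tomm([.505,-.4584,.0396]))"
```

```text
clock: 31.85
eef_pos: [0.5059, -0.4593, 0.0812]
tool_rot: [0.992, 0.126, 0.0, 0.0]
ft_force: [0.4, -0.2, -2.7]
grip_width: 0.0408
grasp_force: 61.6
[-0.7 -1.2 41.6]
```

```bash
python3 -m creep '[[[-0.4,-0.8,12],[0,0,0]],[[0,0,12],[0,0,0]],[[0,0,10],[0,0,0]],[[0,0,4],[0,0,0]],[[0,0,1.5],[0,0,0]],[[0,0,0],[0,0,0]],[[0,0,0],[0,0,0]]]'
```

```text
clock: 32.72
eef_pos: [0.5049, -0.4593, 0.0412]
tool_rot: [0.992, 0.125, 0.0, 0.0]
ft_force: [-0.3, -0.2, -2.6]
grip_width: 0.0407
grasp_force: 61.6
```

```bash
python3 -m creep '[[[0,0,0.8],[0,0,0]],[[0,0,0.8],[0,0,0]],[[0,0,0],[0,0,0]]]'
```

```text
clock: 33.1
eef_pos: [0.5047, -0.4591, 0.0397]
tool_rot: [0.992, 0.125, 0.0, 0.0]
ft_force: [-0.8, 1.5, 0.6]
grip_width: 0.0412
grasp_force: 61.8
```

```bash
python3 -m creep '[[[0,0,0],[0,0,0]],[[0,0,0],[0,0,0]],[[0,0,0],[0,0,0]],[[0,0,-20],[0,0,0]],[[0,0,-40],[0,0,0]],[[-30,-20,-40],[0,0,0]],[[-40,-30,-35],[0,0,0]],[[-20,-30,-30],[0,0,0]],[[0,-20,-20],[0,0,0]],[[0,0,0],[0,0,0]],[[0,0,0],[0,0,0]]]' 65; python3 -c "
from h import *
s=dict(near=SEED['near'],far=SEED['far'],spare=(.505,-.459),tray=(.448,-.312))
o,d,P=look('9',s);print(o['eef_pos'],o['ft_force'])
q=P.reshape(-1,3);c=np.hypot(q[:,0]-.5045,q[:,1]+.4588);s=q[(c>.043)&(c<.052)&(q[:,2]<.02)]
A=np.c_[s[:,:2]-s[:,:2].mean(0),np.ones(len(s))];print(np.linalg.lstsq(A,s[:,2],rcond=None)[0])"
```

```text
clock: 34.48
eef_pos: [0.3928, -0.3848, 0.2236]
tool_rot: [0.992, 0.125, -0.0, 0.0]
ft_force: [0.0, 0.5, -0.5]
grip_width: 0.065
grasp_force: 0.0
near [ 0.3929 -0.1724  0.0006] 0.0014 10669
far [ 0.5784 -0.2957 -0.0007] 0.0006 1988
spare [ 0.5034 -0.4607  0.    ] 0.0012 10849
tray [ 0.4484 -0.3119  0.0029] 0.0008 10604
[ 0.39277016 -0.38476826  0.22357051] [ 0.00642038  0.4617333  -0.46229517]
[-0.00272926 -0.00178007  0.00929806]
```

View pics/9.png

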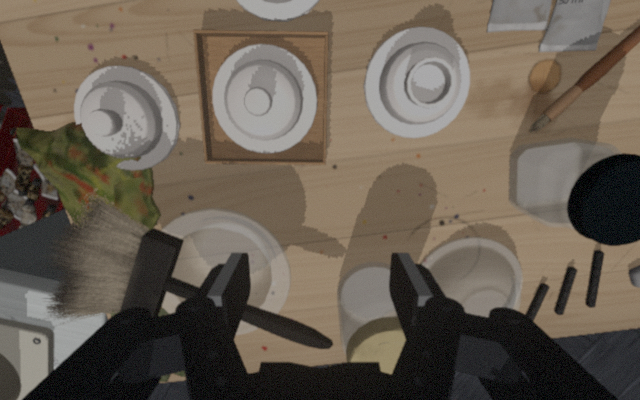

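The spare stands level over the tin at (417,82), with its foot at z = 0. The warped cover is in the tray at (265,98), and the near and far covers haven't moved.

```bash
python3 -c "
from workcell import workorder
print(workorder.job_done())"
```

```text
the job is handed in; nothing more can be done
None
```

The left-hand cover, at about (0.504, -0.458), was the one that rocked: it now lies in the box lid, the spare stands flat over its tin, the two steady covers are where they were, and the job was handed in at about 34.5 s (no verdict came back).

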